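Stack a loaded sample tray onto the docked tray

ROBOT

A 6-joint arm with a two-finger parallel gripper is mounted at the origin on a cart in front of the work surface, level with it; the furniture and walls round the work are solid. World frame = base frame: x ahead of the robot, y to its left, z up, the work surface at z = 0. Lengths are in m, angles in rad, forces in N, time in s.
With the tool pointing down it reaches from about 0.3 to 0.75 m from the base axis. Payload 8.5 kg.
Tool frame: the origin (TCP) lies at the very end of the fingers, on their centre line; the grasp point (between the pads) lies 19 mm behind it; z points along the fingers, y is the direction in which the jaws open and shut (so a half turn about z gives the same grasp; the last joint's range is limited). The gripper opens to 85 mm and grips with 20 to 120 N. Pads are 22 mm wide; open, the fingers measure 114 mm over their backs; the gripper's body (76 mm by 85 mm) begins 54 mm behind the grasp point. The pads swing forward as they close: fully open they stand 13 mm farther back than shut.
Start: joints at [1.009, 0.381, 1.297, -0, 1.464, -0.215], TCP at [0.187, 0.517, 0.231] pointing down, gripper open.
Joint ranges: [-3.11, 3.11], [-0.89, 2.33], [0.22, 2.48], [-1.42, 4.56], [0.17, 2.85], [-2.88, 2.88]. Speed limits (rad/s): [2.39, 2.39, 3.14, 3.14, 3.14, 3.14].

INTERFACE

Orientations are given as a unit quaternion [w, x, y, z].
In Python, from bench import bot gives the robot as it stands.
- The arm moves only by the tool servo_tool, never from a script. Its argument "plan" is a list of rows, each a list of 7 numbers: the turn, a rotation vector about the tool's x, y, z in degrees, then the shift along the tool's x, y, z in mm, then the finger opening in mm, from 0 to 85.4. A call has 1 to 10 rows; each row shifts and turns the commanded pose from where the row before left it, along the tool's axes as they then stand; what a row does not reach is not made up. A row lasts 1/10 s, in which the tool goes at most 50 mm and 8.59 degrees, less where a joint would pass 70% of its speed; a pose out of reach is approached as far as the arm can. A call is refused whole if a number of a shift passes 50 or a number of a turn 8.59, either way. A call with a gripper value outside its range is refused whole. The fingers move at their own pace and stop on an object; "squeeze" is the grip in N (left out, the last holds). Time passes only in rows, so rows that do not move let the fingers close. It gives the time, the measured TCP pose, the force and the opening at its end, in the units of the state.
- bot.get_state(): the state, without advancing time (a new reading comes with each control period).
- bot.camera(name): name is "side" or "top"; returns the picture (420x560x3 uint8, red, green, blue); there is no depth.
- bot.camera_info(name): a dict with "intrinsics" (3x3 intrinsics, pixels), "k1" (the pictures are not rectified: a ray, as slopes to the right and down, at radius r is drawn at 1 + k1 r^2 times it, then the intrinsics apply), "camera_from_world" (4x4, takes a point from world to camera coordinates). Camera axes: x right, y down, z forward; pixel columns grow to the right and rows downward; lengths in m; the calibration is good to about 2 mm. A picture is of the moment at which its call begins. camera_info takes no time and is no camera call.
- bot.hand_in(): hands the job in, once; it reports no verdict.
The state is a dict: "time": time; "joint_pos": joint angles; "joint_vel": joint speeds; "effort": joint torques, N m; "eef_pos": TCP position; "ee_rot": TCP orientation; "force": force on the tool from outside, world axes, zero at the start; "moment": the same for the moment, N m; "finger_gap": opening from 0.0 (shut) to 1.0 (fully open).
Only numpy, scipy, OpenCV 4.12 (cv2) and the standard library are available. Lean on these libraries where they do the work, as an engineer would, in place of code of your own. Each camera call takes 0.05 s, during which the arm holds its last target.

TASK

Pick up the white sample tray by its grey handle, keep it level so that the two pots stay standing in it, and stack it on the blue tray in the dock so that all four black lugs drop into the corner sockets and it sits fully home, flush all round; then let go. The blue tray is not exactly centred in its dock, so feel for the sockets with a light touch: never press the tray down on the blue one with more than 30 N. Leave the timer, the small beaker and the petri dish where they are.

Things in the scene. Friction and masses are not known exactly. Their poses are not given: they have to be found in the camera images.
- tray_handle (a point): Centre of the white tray's grey handle bar: 104 mm long along this point's x, 14 mm wide along y, 24 mm high, on two posts at x = +-42 mm; z up. Tray walls' top edge is 57 mm below this point, pot tops 41 mm below, lug tips 105 mm below. When the lugs rest on the flat blocks of the blue tray it is 165 mm above the dock plate point; when fully home, 153 mm.
- upper_tray: White tray, 160 mm (x) by 130 mm (y), loose, about 0.46 kg with its pots. Origin amid its lug tips, below the handle centre. Four round black lugs at x = +-60, y = +-45 mm: 13 mm diameter, 12 mm long below the flat underside, edges only slightly broken (0.7 mm). It starts standing on its lugs on the worktop. It may be stacked either way round (half-turn symmetric).
- dock_plate (a point): Centre of the top face of the grey dock's plate, 6 mm above the worktop; dock fixed, 188 mm (x) by 158 mm (y), lip 14 mm high. The blue tray (160 by 130 mm, 60 mm high above this point) is clamped on it, square to these x and y axes, but shifted from the centre by an unmeasured amount, up to 7 mm either way along x and also along y; it does not move when pushed.
- dock: The grey dock with the blue tray in it (origin under the dock's centre, same axes). The blue tray's corners are flat-topped blocks 40 mm square, level with its rim. In each block, at x = +-60, y = +-45 mm from the blue tray's centre, is a 16 mm square socket, 19 mm deep, so a centred lug has 1.5 mm of clearance on every side. Three vials stand inside, below the rim.
- pot_a: Clear sample pot with white lid, 43 mm diameter, 48 mm high, loose, standing in the white tray's nest at y = +33 mm; origin at the centre of its underside.
- pot_b: The same kind of pot in the nest at y = -33 mm; origin at the centre of its underside.
- bench_timer: White bench timer, 64 x 64 x 20 mm, lying loose between tray and dock; leave alone. Origin under its centre.
- beaker_small: Small clear beaker, 48 x 55 x 60 mm, loose; leave alone. Origin under its centre.
- petri_dish: Petri dish, 62 mm diameter, 15 mm high, loose; leave alone. Origin under its centre.

How it is judged:
By the outcome, as a careful person would: the job done as asked, in the order asked, and still so for the second after the job is handed in, with the robot touching nothing.
It also fails if it takes over 72 s, if anything falls off the work surface, if the arm or the gripper's body presses on something with over 40 N, if the wrist force passes 120 N, or if a joint passes its speed limit or range.

## Working session

There is one attempt and no reset: what is moved stays moved. The work goes in short steps, Python scripts to look and compute and a tool call to move; the robot and the scene stay as the last step left them, time stands still between calls to the robot, and variables do not carry over. Pictures are saved under pics/ and viewed, and the job is handed in when it is done.

Besides the shell and the picture viewer there is one more tool, called after "Request:" by a JSON object that holds its "method" and its "body". servo_tool: Moves the arm, as the interface text tells. Its arguments: {"type":"object","properties":{"plan":{"type":"array"},"squeeze":{"type":"number"}},"required":["plan"]}

```bash
ls; mkdir -p pics
python3 - <<'E'
from bench import bot
import cv2,numpy as np
np.set_printoptions(precision=4,suppress=True)
for n in("side","top"):
    im=bot.camera(n); cv2.imwrite(f"pics/{n}0.png",im[:,:,::-1]); i=bot.camera_info(n)
    print(n,np.array(i["intrinsics"]),i["k1"],np.array(i["camera_from_world"]))
print(bot.get_state())
E
```

```text
pics
side [[474.0333   0.     284.6724]
 [  0.     474.0333 206.2425]
 [  0.       0.       1.    ]] -0.11128690771671026 [[ 0.8373 -0.5464 -0.0181 -0.5577]
 [-0.2719 -0.3876 -0.8808  0.178 ]
 [ 0.4743  0.7425 -0.4731  0.9795]
 [ 0.      0.      0.      1.    ]]
top [[397.568    0.     276.2932]
 [  0.     397.568  204.6302]
 [  0.       0.       1.    ]] 0.03637329019417515 [[ 0.0198 -0.9998  0.008  -0.1807]
 [-0.9899 -0.0207 -0.1399  0.5867]
 [ 0.1401 -0.0052 -0.9901  0.8797]
 [ 0.      0.      0.      1.    ]]
{'time': 0.1, 'joint_pos': array([ 1.0087,  0.3811,  1.2982,  0.    ,  1.4636, -0.2153]), 'joint_vel': array([-0.0012, -0.0011, -0.0029,  0.0024, -0.0004, -0.    ]), 'effort': array([  0.0038, -44.9215, -23.1654,  -0.0002,   0.0036,   0.    ]), 'eef_pos': array([0.1868, 0.517 , 0.2308]), 'ee_rot': array([-0.0002,  0.1725,  0.985 , -0.0006]), 'force': array([0.2445, 0.2009, 0.037 ]), 'moment': array([0.0141, 0.0148, 0.0223]), 'finger_gap': 0.9953753997965524}
```

View pics/side0.png

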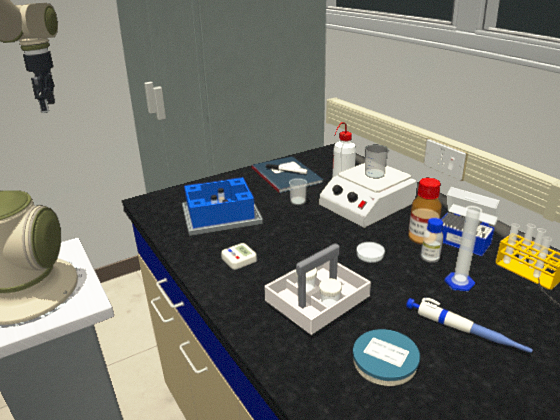

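View pics/top0.png

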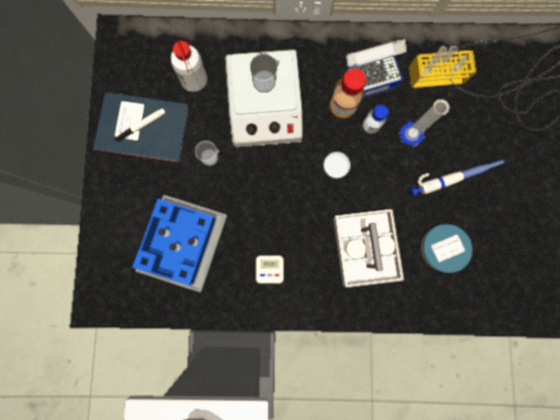

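Side view: the white tray is at about (318,290), with its handle at (318,275). The blue tray in the dock is at (220,205) and the timer at (238,256). Top view: tray at (369,247), dock at (180,243), timer at (270,269). I'll zoom in next.

Run:
```python
import cv2
t=cv2.imread("pics/top0.png"); s=cv2.imread("pics/side0.png")
def crop(im,x,y,w,h,f,n): cv2.imwrite(n,cv2.resize(im[y:y+h,x:x+w],None,fx=f,fy=f,interpolation=cv2.INTER_CUBIC))
crop(t,325,200,90,95,6,"pics/t_tray.png")
crop(t,125,185,110,110,5,"pics/t_dock.png")
crop(s,255,235,125,100,6,"pics/s_tray.png")
crop(s,175,165,95,75,8,"pics/s_dock.png")
```

```text
(no output)
```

View pics/t_tray.png

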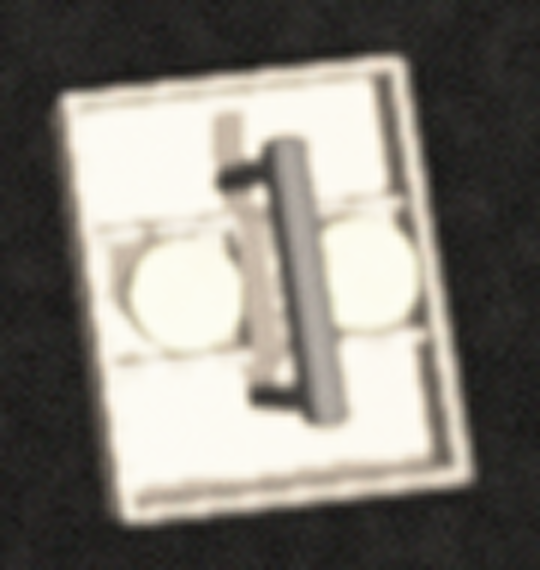

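View pics/t_dock.png

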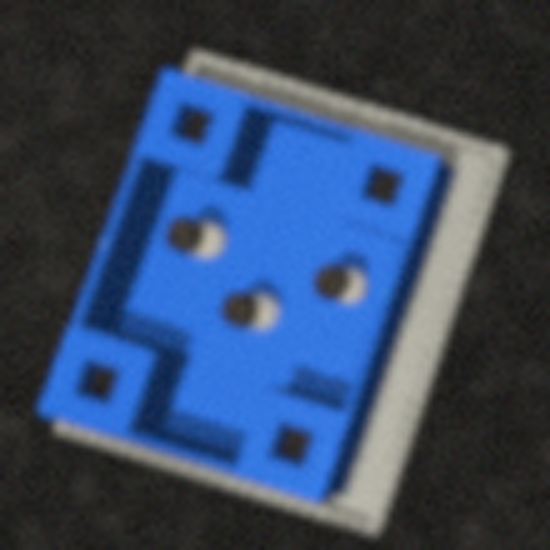

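View pics/s_tray.png

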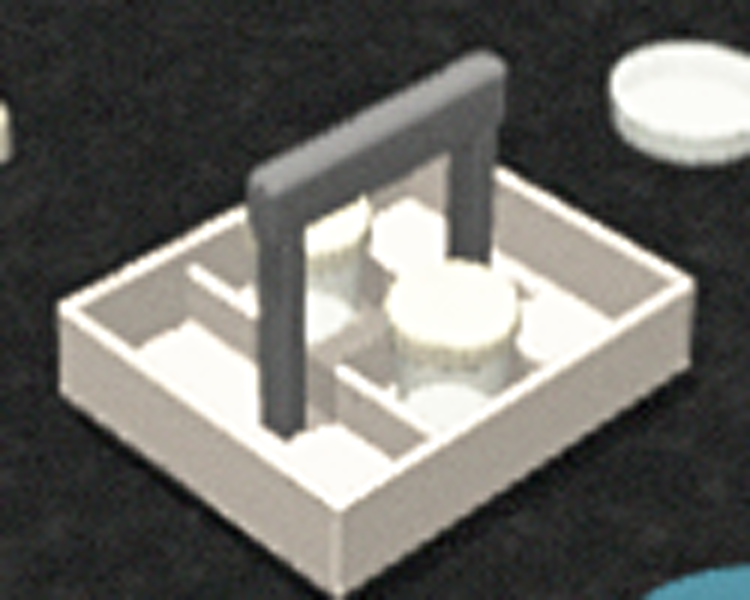

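View pics/s_dock.png

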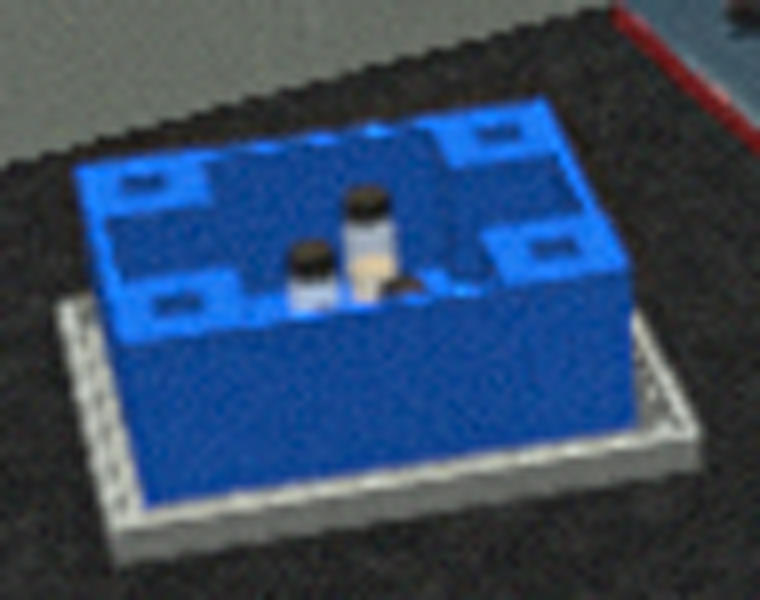

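```bash
cat > h.py <<'E'
from bench import bot
import cv2,numpy as np
from scipy.optimize import least_squares
from scipy.spatial.transform import Rotation as R
np.set_printoptions(precision=4,suppress=True)
INF={n:bot.camera_info(n) for n in("side","top")}
def proj(n,P):
    i=INF[n];T=np.array(i["camera_from_world"]);K=np.array(i["intrinsics"])
    P=np.atleast_2d(P)@T[:3,:3].T+T[:3,3]; s=P[:,:2]/P[:,2:]; s=s*(1+i["k1"]*(s**2).sum(1,keepdims=True))
    return s@K[:2,:2].T+K[:2,2]
def up(pts,ox,oy,f): return (np.array(pts,float)+.5)/f-.5+[ox,oy]
def place(p,L):  # p=x,y,yaw
    c,s=np.cos(p[2]),np.sin(p[2]);L=np.array(L,float)
    return np.c_[p[0]+c*L[:,0]-s*L[:,1],p[1]+s*L[:,0]+c*L[:,1],L[:,2]]
def fit(obs,p0,off=None):
    # obs: list of (cam, local pts, pixels)
    f=lambda p:np.concatenate([(proj(n,place(p,L))-px).ravel() for n,L,px in obs])
    r=least_squares(f,p0,loss="soft_l1",f_scale=.5); return r.x,f(r.x).reshape(-1,2)
def view(name,n,box,f):
    im=bot.camera(n); cv2.imwrite(f"pics/{name}_full.png",im[:,:,::-1])
    x,y,w,h=box; cv2.imwrite(f"pics/{name}.png",cv2.resize(im[y:y+h,x:x+w,::-1],None,fx=f,fy=f,interpolation=cv2.INTER_CUBIC))
    return im
E
python3 - <<'E'
from h import *
a,b=.08,.065
z=.048
# tray: top view corners TL,TR,BR,BL ; +x away (up), +y left
tt=("top",[[a,b,z],[a,-b,z],[-a,-b,z],[-a,b,z]],up([(62,95),(405,58),(473,483),(122,522)],325,200,6))
ts=("side",[[-a,b,z],[-a,-b,z],[a,-b,z]],up([(60,305),(338,512),(693,285)],255,235,6))
h=("top",[[.052,0,.117],[-.052,0,.117]],up([(288,137),(328,424)],325,200,6))
z=.066
dt=("top",[[a,b,z],[a,-b,z],[-a,-b,z],[-a,b,z]],up([(165,68),(447,158),(327,501),(38,413)],125,185,5))
dq=("top",[[.06,.045,z],[.06,-.045,z],[-.06,-.045,z],[-.06,.045,z]],up([(192,125),(383,186),(291,443),(98,383)],125,185,5))
ds=("side",[[-a,b,z],[a,b,z],[a,-b,z],[-a,-b,z]],up([(75,168),(545,98),(630,268),(122,340)],175,165,8))
dsq=("side",[[-.06,.045,z],[.06,.045,z],[.06,-.045,z],[-.06,-.045,z]],up([(145,182),(497,132),(555,247),(178,303)],175,165,8))
for nm,o in(("tray top",[tt]),("tray h",[h]),("tray s",[ts]),("tray all",[tt,ts,h]),("D t",[dt,dq]),("D s",[ds,dsq]),("D sq",[dq]),("D all",[dt,dq,ds,dsq])):
    p0=[.45,-.25,0] if nm[0]=="t" else [.45,.25,-.2]
    p,r=fit(o,p0); print(nm,p,np.degrees(p[2]),np.abs(r).max()); 
    if "all" in nm: print(r)
print(R.from_quat(bot.get_state()["ee_rot"][[1,2,3,0]]).as_matrix())
E
```

```text
tray top [ 0.4959 -0.3802  0.1321] 7.569975289999369 0.6830651971447423
tray h [ 0.4964 -0.3787  0.1189] 6.8131944390762955 1.0022966893675402
tray s [ 0.4942 -0.3815  0.1325] 7.590333992679679 0.8907126814165167
tray all [ 0.4955 -0.3799  0.1326] 7.5983517157277305 1.2538816075894488
[[ 0.5541  0.4281]
 [-0.453   0.3367]
 [-0.6619 -0.0042]
 [ 0.1895  0.0002]
 [-0.2324 -0.4641]
 [ 0.009  -0.891 ]
 [ 0.8707 -0.8131]
 [ 0.2395 -0.5423]
 [ 1.0154  1.2539]]
D t [ 0.5003  0.0587 -0.2877] -16.483473783202015 1.3455549653371008
D s [ 0.4984  0.0597 -0.2884] -16.525436244102337 0.41443190467259683
D sq [ 0.5002  0.059  -0.2891] -16.566788316631243 0.41646901920671553
D all [ 0.4995  0.059  -0.2891] -16.564064239902898 1.5047224948358462
[[ 0.0328  0.5169]
 [-1.4865  0.0092]
 [-1.5047  0.8284]
 [-0.0154  0.2618]
 [ 0.0015  0.206 ]
 [-0.0919  0.17  ]
 [ 0.1353  0.7397]
 [-0.1134  0.2259]
 [ 0.7512 -0.2039]
 [ 0.2916  0.3623]
 [ 0.4954 -0.4189]
 [ 0.4035  0.1476]
 [ 0.3215  0.079 ]
 [ 0.615   0.0482]
 [ 0.42   -0.0531]
 [ 0.5001 -0.0555]]
[[-0.9405  0.3399 -0.0007]
 [ 0.3399  0.9405 -0.0011]
 [ 0.0003 -0.0013 -1.    ]]
```

Request:
{"method": "servo_tool", "body": {"plan": [[0, 0, -6.9, 0, 0, 0, 85], [0, 0, -6.9, 0, -20, 0, 85], [0, 0, -6.9, -6, -30, 0, 85], [0, 0, -6.9, -9, -44, 1, 85], [0, 0, 0, -9, -46, 1, 85], [0, 0, 0, -9, -46, 1, 85], [0, 0, 0, -9, -46, 1, 85], [0, 0, 0, -9, -46, 1, 85], [0, 0, 0, -9, -46, 1, 85], [0, 0, 0, -9, -46, 1, 85]]}}

```text
time: 1.1
eef_pos: [0.2854, 0.1555, 0.2243]
ee_rot: [0.0, -0.068, 0.998, 0.0]
force: [0.7, 0.4, 0.8]
finger_gap: 0.997
```

```bash
cat >> h.py <<'E'
def to(x,y,z,yawy):
    """remaining: shift in tool axes mm (current), turn deg about tool axes"""
    s=bot.get_state(); Rm=R.from_quat(np.array(s["ee_rot"])[[1,2,3,0]])
    ya=np.radians(yawy); Y=np.array([np.cos(ya),np.sin(ya),0]);Z=np.array([0,0,-1.]);X=np.cross(Y,Z)
    Rt=R.from_matrix(np.c_[X,Y,Z])
    d=np.array([x,y,z])-s["eef_pos"]
    print("t",round(s["time"],2),"pos",s["eef_pos"],"yaw",np.degrees(np.arctan2(*Rm.as_matrix()[[1,0],1])),"F",s["force"],"M",s["moment"],"gap",s["finger_gap"])
    print("turn",np.degrees((Rm.inv()*Rt).as_rotvec()),"shift cur axes",Rm.inv().apply(d)*1e3,"shift target axes",Rt.inv().apply(d)*1e3, "q",s["joint_pos"])
E
python3 -c "
from h import *
to(.4955,-.380,.2,97.6)"
```

```text
t 1.1 pos [0.2854 0.1555 0.2243] yaw 97.75958088270153 F [0.7226 0.4152 0.8243] M [ 0.0348 -0.0495  0.0158] gap 0.9971482566004538
turn [0.0004 0.0161 0.1596] shift cur axes [-135.8634 -558.9773   24.3244] shift target axes [-137.4265 -558.5965   24.2901] q [ 0.129  -0.0228  1.8394  0.      1.3247 -1.5772]
```

Request:
{"method": "servo_tool", "body": {"plan": [[0, 0, 0, -11, -46, 2, 85], [0, 0, 0, -11, -46, 2, 85], [0, 0, 0, -11, -46, 2, 85], [0, 0, 0, -11, -46, 2, 85], [0, 0, 0, -11, -46, 2, 85], [0, 0, 0, -11, -46, 2, 85], [0, 0, 0, -11, -46, 2, 85], [0, 0, 0, -11, -46, 2, 85], [0, 0, 0, -11, -46, 2, 85], [0, 0, 0, -11, -46, 2, 85]]}}

```text
time: 2.1
eef_pos: [0.4566, -0.2857, 0.2038]
ee_rot: [-0.0, -0.067, 0.998, 0.0]
force: [-0.4, 0.0, 0.3]
finger_gap: 0.995
```

Request:
{"method": "servo_tool", "body": {"plan": [[0, 0, 0, -11, -40, 2, 85], [0, 0, 0, 0, 0, 0, 85]]}}

```text
time: 2.3
eef_pos: [0.4733, -0.326, 0.2005]
ee_rot: [-0.0, -0.066, 0.998, 0.0]
force: [0.4, -0.5, -0.4]
finger_gap: 0.995
```

```bash
python3 -c "
from h import *
to(.4955,-.380,.2,97.6)
view('t1','top',(300,150,160,160),4)"
```

```text
t 2.3 pos [ 0.4733 -0.326   0.2005] yaw 97.55264988369899 F [ 0.3795 -0.4536 -0.4441] M [ 0.0269 -0.0553 -0.0219] gap 0.9945536569194771
turn [ 0.023  -0.0496 -0.0473] shift cur axes [-14.9321 -56.4762   0.4769] shift target axes [-14.885  -56.4884   0.5125] q [-0.8089  0.4472  1.2799 -0.0005  1.4153 -2.5114]
```

View pics/t1.png

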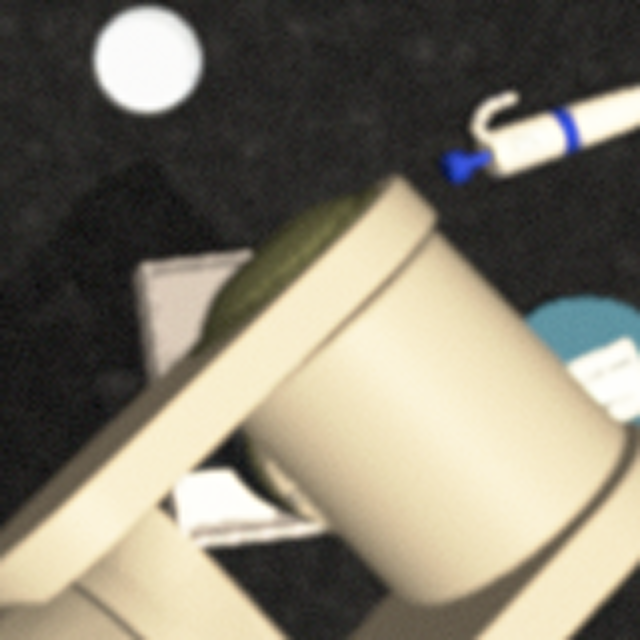

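Request:
{"method": "servo_tool", "body": {"plan": [[0, 0, 0, -8, -30, 0, 85], [0, 0, 0, -7, -26, 0, 85], [0, 0, 0, 0, 0, 0, 85], [0, 0, 0, 0, 0, 0, 85]]}}

```text
time: 2.75
eef_pos: [0.4948, -0.3745, 0.202]
ee_rot: [-0.0, -0.068, 0.998, 0.001]
force: [0.2, 1.4, -0.3]
finger_gap: 0.994
```

```bash
python3 -c "
from h import *
to(.4955,-.380,.2,97.6)
view('s1','side',(230,130,170,200),4)"
```

```text
t 2.75 pos [ 0.4948 -0.3745  0.202 ] yaw 97.74602382298153 F [ 0.2267  1.401  -0.2804] M [-0.0352 -0.014  -0.0338] gap 0.9941622755752766
turn [ 0.0664 -0.0334  0.146 ] shift cur axes [ 0.0244 -5.5704  2.028 ] shift target axes [ 0.0113 -5.5681  2.0345] q [-0.8385  0.5263  1.137   0.0002  1.4796 -2.5445]
```

View pics/s1.png

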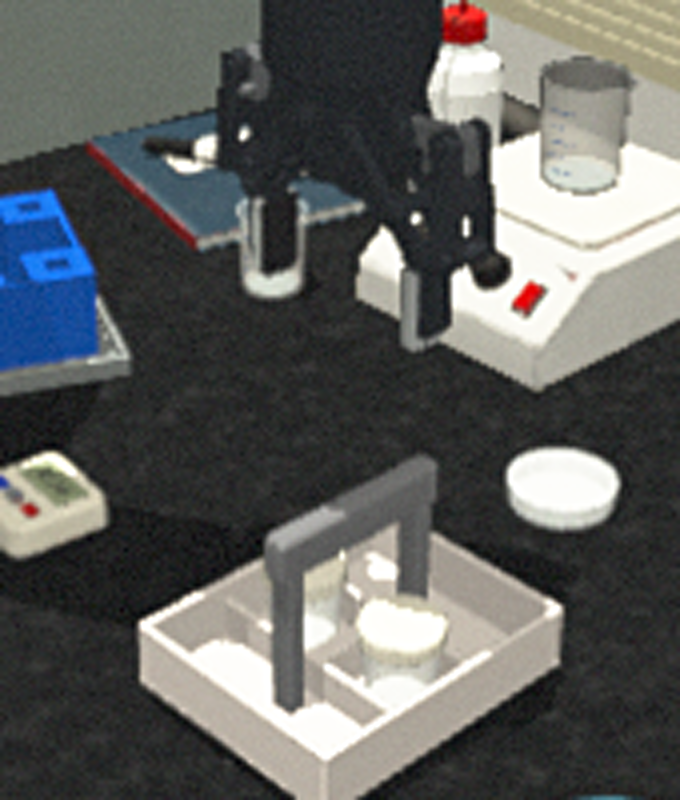

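The open jaws hang above the handle and straddle it, with finger tips at about (285,280) and (420,340) and the handle at (350,500) in the crop. Going down now.

Request:
{"method": "servo_tool", "body": {"plan": [[0, 0, 0, 0, -5.5, 0, 85], [0, 0, 0, 0, 0, 20, 85], [0, 0, 0, 0, 0, 25, 85], [0, 0, 0, 0, 0, 20, 85], [0, 0, 0, 0, 0, 0, 85], [0, 0, 0, 0, 0, 0, 85]]}}

```text
time: 3.4
eef_pos: [0.4959, -0.3808, 0.1382]
ee_rot: [0.0, -0.068, 0.998, -0.0]
force: [0.8, -0.1, 0.4]
finger_gap: 0.993
```

```bash
python3 -c "
from h import *
to(.4955,-.380,.085,97.6)
view('s2','side',(230,130,170,200),4)"
```

```text
t 3.4 pos [ 0.4959 -0.3808  0.1382] yaw 97.74762920562897 F [ 0.7639 -0.1251  0.426 ] M [-0.0182 -0.0271 -0.0404] gap 0.9932551018207341
turn [-0.0297  0.0198  0.1476] shift cur axes [ 0.3507  0.9056 53.1792] shift target axes [ 0.3347  0.8771 53.1798] q [-0.8439  0.5857  1.2206 -0.      1.3347 -2.5499]
```

View pics/s2.png

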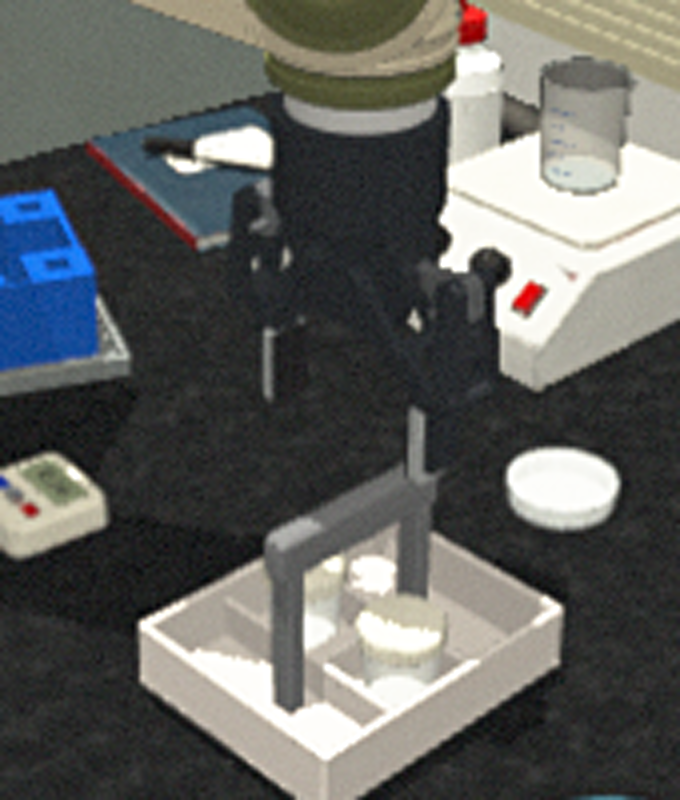

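The jaws still straddle the handle with nothing touching. Fingers are at crop (270,360) and (420,440). I'll lower the last 53 mm and close.

Request:
{"method": "servo_tool", "body": {"plan": [[0, 0, 0, 0, 0, 20, 85], [0, 0, 0, 0, 0, 20, 85], [0, 0, 0, 0, 0, 13, 85], [0, 0, 0, 0, 0, 0, 85], [0, 0, 0, 0, 0, 0, 60], [0, 0, 0, 0, 0, 0, 40], [0, 0, 0, 0, 0, 0, 30], [0, 0, 0, 0, 0, 0, 25], [0, 0, 0, 0, 0, 0, 20], [0, 0, 0, 0, 0, 0, 16]], "squeeze": 20}}

```text
time: 4.45
eef_pos: [0.4958, -0.3809, 0.0845]
ee_rot: [0.0, -0.067, 0.998, -0.0]
force: [0.1, 0.3, -0.3]
finger_gap: 0.19
```

```bash
python3 -c "
from h import *
to(.4955,-.380,.085,97.6)
view('s3','side',(230,130,170,200),4)"
```

```text
t 4.45 pos [ 0.4958 -0.3809  0.0845] yaw 97.72835433059896 F [ 0.0919  0.327  -0.2521] M [0.0279 0.0281 0.0525] gap 0.1904199894266009
turn [-0.0069  0.003   0.1284] shift cur axes [ 0.1826  0.9645 -0.549 ] shift target axes [ 0.1848  0.9641 -0.5489] q [-0.8441  0.6408  1.2857 -0.      1.215  -2.5498]
```

View pics/s3.png

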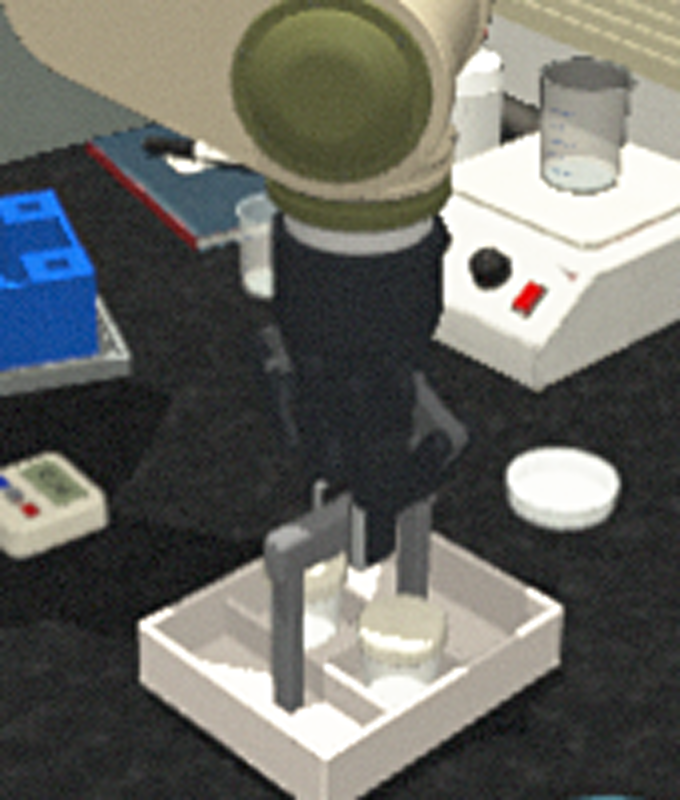

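The fingers are round the bar (gap 16 mm), clear of the posts and pots. Closing.

Request:
{"method": "servo_tool", "body": {"plan": [[0, 0, 0, 0, 0, 0, 13], [0, 0, 0, 0, 0, 0, 8], [0, 0, 0, 0, 0, 0, 4], [0, 0, 0, 0, 0, 0, 0]], "squeeze": 30}}

```text
time: 4.9
eef_pos: [0.4958, -0.381, 0.0844]
ee_rot: [0.0, -0.067, 0.998, -0.0]
force: [0.5, -1.9, 0.6]
finger_gap: 0.159
```

Request:
{"method": "servo_tool", "body": {"plan": [[0, 0, 0, 0, 0, 0, 0], [0, 0, 0, 0, 0, 0, 0], [0, 0, 0, 0, 0, 0, 0]], "squeeze": 90}}

```text
time: 5.2
eef_pos: [0.4959, -0.3811, 0.0846]
ee_rot: [0.0, -0.067, 0.998, -0.0]
force: [0.7, 0.0, 2.6]
finger_gap: 0.153
```

```bash
python3 -c "
from h import *
to(.4955,-.380,.085,97.6)"
```

```text
t 5.2 pos [ 0.4959 -0.3811  0.0846] yaw 97.73235281428819 F [0.6551 0.0095 2.6335] M [-0.0729  0.0397 -0.0714] gap 0.15267909886179526
turn [-0.0318  0.0154  0.1324] shift cur axes [ 0.2266  1.1255 -0.4404] shift target axes [ 0.2293  1.1252 -0.4397] q [-0.8442  0.6407  1.2854 -0.0001  1.2148 -2.5499]
```

Request:
{"method": "servo_tool", "body": {"plan": [[0, 0, 0, 0, 0, -3, 0], [0, 0, 0, 0, 0, -6, 0], [0, 0, 0, 0, 0, -10, 0], [0, 0, 0, 0, 0, -14, 0], [0, 0, 0, 0, 0, -14, 0], [0, 0, 0, 0, 0, -14, 0], [0, 0, 0, 0, 0, -10, 0], [0, 0, 0, 0, 0, -6, 0], [0, 0, 0, 0, 0, -3, 0], [0, 0, 0, 0, 0, 0, 0]]}}

```text
time: 6.2
eef_pos: [0.4958, -0.3808, 0.1644]
ee_rot: [-0.0, -0.067, 0.998, 0.0]
force: [0.6, 1.0, -5.4]
finger_gap: 0.151
```

```bash
python3 -c "
from h import *
to(.4995,.059,.20,73.45)
view('s4','side',(230,80,170,200),4)"
```

```text
t 6.2 pos [ 0.4958 -0.3808  0.1644] yaw 97.73135875137552 F [ 0.5531  0.9971 -5.4276] M [-0.0221  0.0093 -0.0253] gap 0.15054872297459176
turn [ 0.0038 -0.0024 24.2814] shift cur axes [-62.8667 435.3488 -35.611 ] shift target axes [121.7159 422.6865 -35.6412] q [-0.8441  0.5627  1.1831  0.      1.3958 -2.5499]
```

View pics/s4.png

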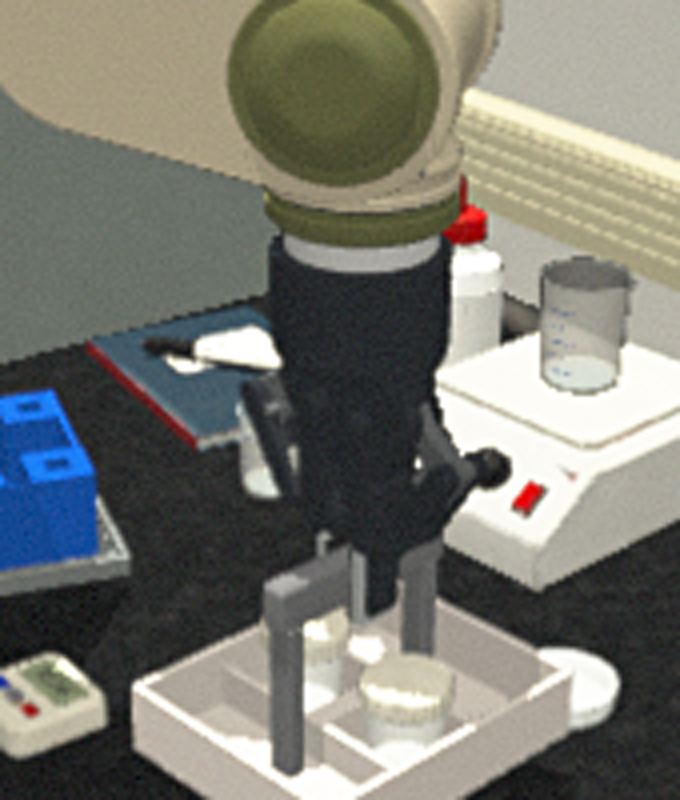

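The tray is lifted level and both pots are standing in it, at crop (320,660) and (405,700). Carrying it over to the dock now.

Request:
{"method": "servo_tool", "body": {"plan": [[0, 0, 0.27, 0.3, 5, -3, 0], [0, 0, 0.66, 0.8, 12, -6, 0], [0, 0, 1.04, 1.3, 19, -9, 0], [0, 0, 1.43, 1.8, 26, -9, 0], [0, 0, 1.76, 2.2, 32, -6, 0], [0, 0, 1.98, 2.5, 36, -3, 0], [0, 0, 2.09, 2.6, 38, 0, 0], [0, 0, 2.09, 2.6, 38, 0, 0], [0, 0, 2.09, 2.6, 38, 0, 0], [0, 0, 2.09, 2.6, 38, 0, 0]]}}

```text
time: 7.25
eef_pos: [0.4713, -0.0978, 0.2008]
ee_rot: [0.0, 0.069, 0.998, -0.0]
force: [0.3, 0.1, -3.6]
finger_gap: 0.15
```

Request:
{"method": "servo_tool", "body": {"plan": [[0, 0, 1.98, 2.5, 36, 0, 0], [0, 0, 1.76, 2.2, 32, 0, 0], [0, 0, 1.54, 1.9, 28, 0, 0], [0, 0, 1.32, 1.6, 24, 0, 0], [0, 0, 0.99, 1.2, 18, 0, 0], [0, 0, 0.66, 0.8, 12, 0, 0], [0, 0, 0.38, 0.5, 7, 0, 0], [0, 0, 0.16, 0.2, 3, 0, 0], [0, 0, 0, 0, 0, 0, 0], [0, 0, 0, 0, 0, 0, 0]]}}

```text
time: 8.25
eef_pos: [0.4931, 0.0584, 0.2004]
ee_rot: [-0.0, 0.144, 0.99, -0.0]
force: [1.1, 0.1, -3.1]
finger_gap: 0.154
```

```bash
python3 -c "
from h import *
to(.4995,.059,.20,73.45)
view('s5','side',(150,80,170,180),4)
view('t5','top',(100,140,180,180),4)"
```

```text
t 8.25 pos [0.4931 0.0584 0.2004] yaw 73.41383948226348 F [ 1.1149  0.118  -3.0825] M [-0.0161 -0.0534  0.0169] gap 0.15446150324045804
turn [-0.0091  0.0005 -0.0362] shift cur axes [-5.983   2.4498  0.3847] shift target axes [-5.9845  2.4459  0.385 ] q [-0.121   0.3141  1.4955 -0.0002  1.3321 -1.4023]
```

View pics/s5.png

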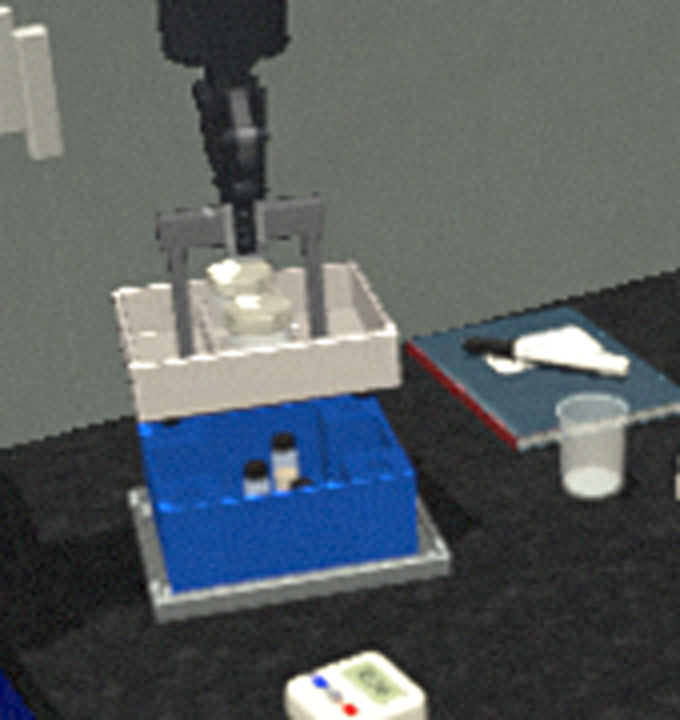

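View pics/t5.png

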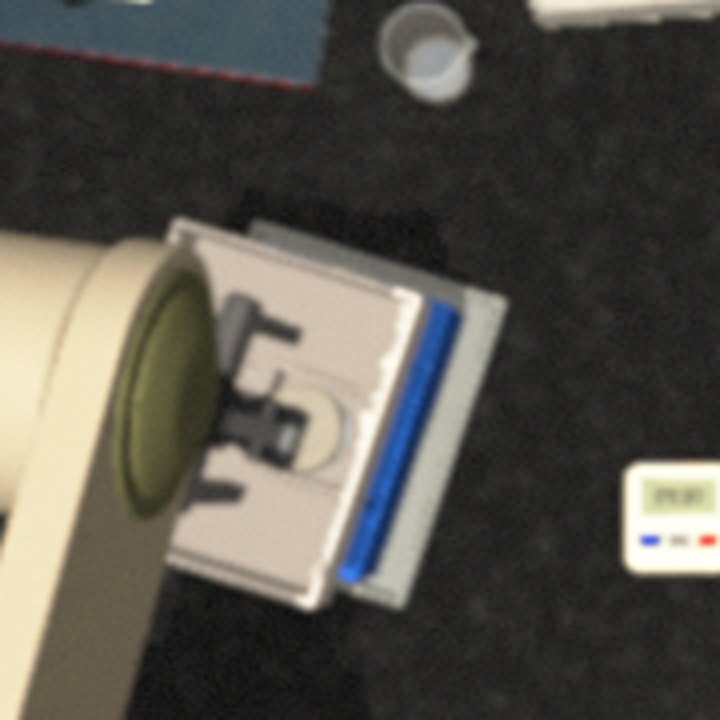

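The tray is held over the dock and both pots are standing (side crop (240,275) and (255,310)). Next I'll fit the held tray relative to the TCP.

```bash
cat > ov.py <<'E'
from h import *
a,b=.08,.065
def draw(file,n,lines,box,f,out):
    im=cv2.imread(file);x,y,w,h=box
    z=cv2.resize(im[y:y+h,x:x+w],None,fx=f,fy=f,interpolation=cv2.INTER_CUBIC)
    for P,col in lines:
        q=((proj(n,P)-[x,y]+.5)*f-.5)
        cv2.polylines(z,[np.round(q*8).astype(np.int32)],True,col,1,cv2.LINE_AA,3)
    cv2.imwrite(out,z)
def rect(p,a,b,z): return place(p,[[a,b,z],[a,-b,z],[-a,-b,z],[-a,b,z]])
E
python3 - <<'E'
from ov import *
D=[.4995,.059,np.radians(-16.56)]
c=bot.get_state()["eef_pos"]
H=[.4931,.0584,np.radians(-16.58)]
for n,box,f in(("side",(172,135,85,60),9),("top",(115,185,110,110),5)):
    draw(f"pics/{n[0]}5_full.png",n,[(rect(H,a,b,.1638),(0,0,255)),(rect(H,a,b,.1278),(0,255,255))],box,f,f"pics/o5{n}.png")
for n,box,f in(("side",(180,165,85,65),9),("top",(125,185,110,110),5)):
    L=[(rect(D,a,b,.066),(0,0,255))]
    for sx in(1,-1):
        for sy in(1,-1):
            L.append((place(D,[[sx*.06+u*.008,sy*.045+v*.008,.066] for u,v in((1,1),(1,-1),(-1,-1),(-1,1))]),(0,255,255)))
    draw(f"pics/{n}0.png",n,L,box,f,f"pics/o0{n}.png")
E
```

```text
(no output)
```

View pics/o5side.png

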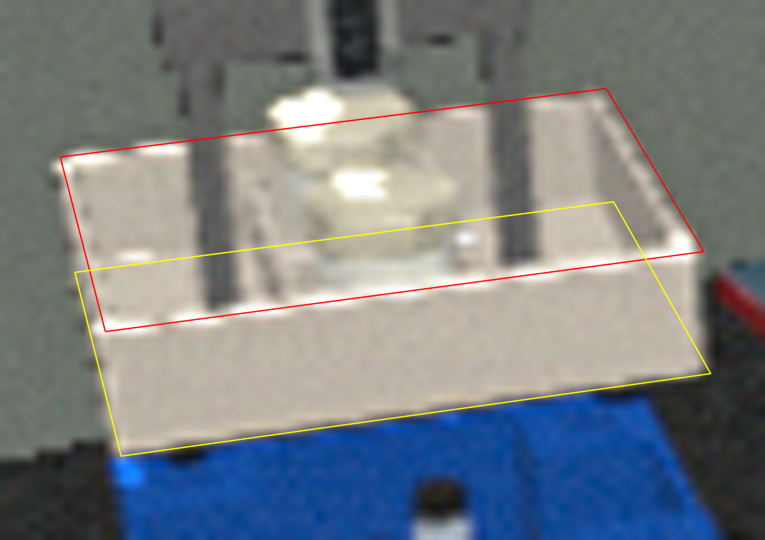

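View pics/o5top.png

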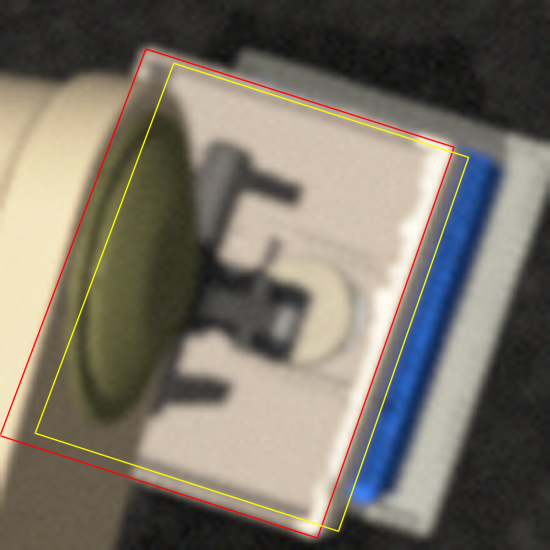

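View pics/o0side.png

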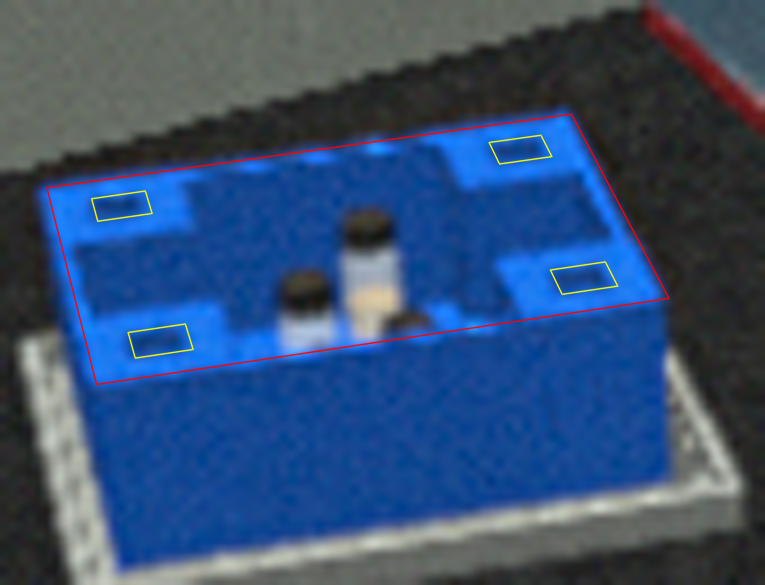

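View pics/o0top.png

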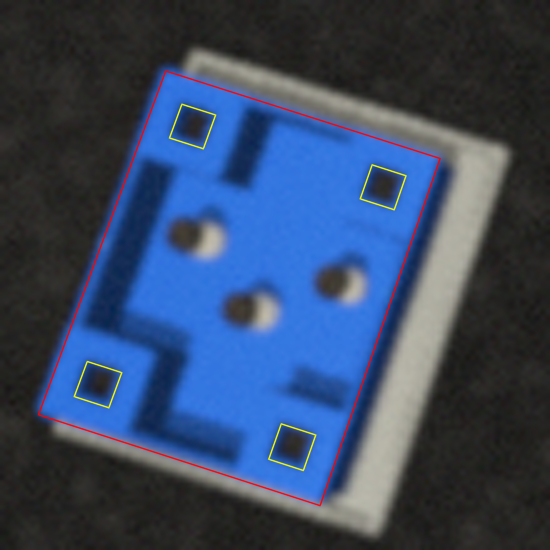

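Run:
```python
from ov import *
z=.1638
S=("side",[[-a,b,z],[-a,-b,z],[a,-b,z],[a,b,z]],up([(55,163),(97,327),(700,250),(603,92)],172,135,9))
zb=.1278
S2=("side",[[-a,-b,zb],[a,-b,zb]],up([(119,455),(706,374)],172,135,9))
T=("top",[[a,b,z],[a,-b,z],[-a,-b,z]],up([(146,55),(447,148),(318,537)],115,185,5))
H=[.4931,.0584,np.radians(-16.58)]
for n,o in(("side",[S,S2]),("top",[T]),("all",[S,S2,T])):
    p,r=fit(o,H); d=p-H; c,s=np.cos(H[2]),np.sin(H[2])
    print(n,p,np.degrees(p[2]),"off in tray axes mm",1e3*np.array([c*d[0]+s*d[1],-s*d[0]+c*d[1]])); print(r)
```

```text
side [ 0.4921  0.0587 -0.2897] -16.60078735970346 off in tray axes mm [-1.0979  0.0199]
[[ 0.1024 -0.6826]
 [ 0.3872  0.5133]
 [-0.086   0.1801]
 [-0.0922 -0.3823]
 [-0.2929  0.1325]
 [ 0.0147 -0.0376]]
top [ 0.4918  0.0589 -0.2788] -15.975662776227736 off in tray axes mm [-1.3485  0.1151]
[[-0.926  -0.4808]
 [ 0.7509 -0.0693]
 [ 0.0273  0.5815]]
all [ 0.492   0.0587 -0.2844] -16.293338620022258 off in tray axes mm [-1.1214 -0.0617]
[[-0.0242 -0.5948]
 [ 0.5482  0.5784]
 [ 0.0131  0.1095]
 [-0.2563 -0.4093]
 [-0.1336  0.2013]
 [ 0.1121 -0.1116]
 [-0.5295 -0.6649]
 [ 1.0255  0.0868]
 [-0.1259  0.6086]]
```

Request:
{"method": "servo_tool", "body": {"plan": [[0, 0, 0, -3, 1, 2, 0], [0, 0, 0, -4, 1.6, 5, 0], [0, 0, 0, 0, 0, 9, 0], [0, 0, 0, 0, 0, 10, 0], [0, 0, 0, 0, 0, 9, 0], [0, 0, 0, 0, 0, 5, 0], [0, 0, 0, 0, 0, 3, 0], [0, 0, 0, 0, 0, 0, 0], [0, 0, 0, 0, 0, 0, 0]]}}

```text
time: 9.25
eef_pos: [0.5008, 0.0593, 0.1576]
ee_rot: [0.0, 0.144, 0.99, -0.0]
force: [-0.8, 0.5, -3.3]
finger_gap: 0.146
```

```bash
python3 -c "
from h import *
to(.5002,.0586,.1506,73.45)
view('s6','side',(170,140,95,80),8)"
```

```text
t 9.25 pos [0.5008 0.0593 0.1576] yaw 73.44262940642743 F [-0.7906  0.4882 -3.309 ] M [0.0069 0.0259 0.01  ] gap 0.1458282734694023
turn [ 0.0041  0.0332 -0.0074] shift cur axes [ 0.4214 -0.8096  6.9838] shift target axes [ 0.4175 -0.809   6.9841] q [-0.1174  0.3714  1.5441 -0.      1.2255 -1.3992]
```

View pics/s6.png

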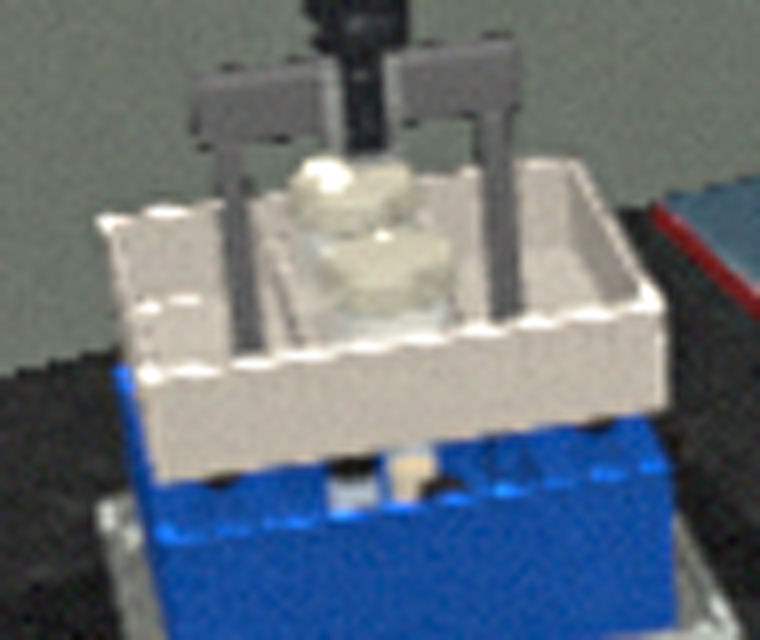

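Side view: the tray is about 7 mm above the blue one. Its lower front edge runs (155,480)-(665,408) and the blue rim's front edge (158,538)-(672,462). Fitting the relative offset from this picture.

Run:
```python
from ov import *
s=bot.get_state()["eef_pos"]; dz=s[2]-.0846
H=[s[0],s[1],np.radians(-16.56)]
zu,zt=dz+.012,dz+.048
W=[("side",[[-a,-b,zu],[a,-b,zu],[-a,-b,zt],[a,-b,zt],[-a,b,zt],[a,b,zt]],up([(155,480),(667,408),(138,376),(665,302),(100,220),(578,160)],170,140,8))]
B=[("side",[[-a,-b,.066],[a,-b,.066]],up([(157,540),(674,464)],170,140,8))]
c,sn=np.cos(H[2]),np.sin(H[2]);Rm=np.array([[c,sn],[-sn,c]])
pw,rw=fit(W,H);pb,rb=fit(B,H)
print(pw,np.degrees(pw[2]));print(rw);print(pb,np.degrees(pb[2]));print(rb);print("white->blue in tray axes mm",Rm@(pb-pw)[:2]*1e3)
draw("pics/s6_full.png","side",[(rect(pw,a,b,zu),(0,255,0)),(rect(pw,a,b,zt),(0,255,0)),(rect(pb,a,b,.066),(0,0,255))],(170,140,95,80),8,"pics/o6.png")
```

```text
[ 0.4995  0.0607 -0.2948] -16.888560793685755
[[-0.041   0.4152]
 [ 0.0648  0.1509]
 [ 0.4016  0.0862]
 [-0.401   0.3227]
 [ 0.1098 -0.8681]
 [-0.149  -1.0717]]
[ 0.4992  0.0599 -0.3003] -17.207057099978748
[[ 0.4541 -0.0769]
 [-0.466   0.1814]]
white->blue in tray axes mm [-0.0181 -0.868 ]
```

View pics/o6.png

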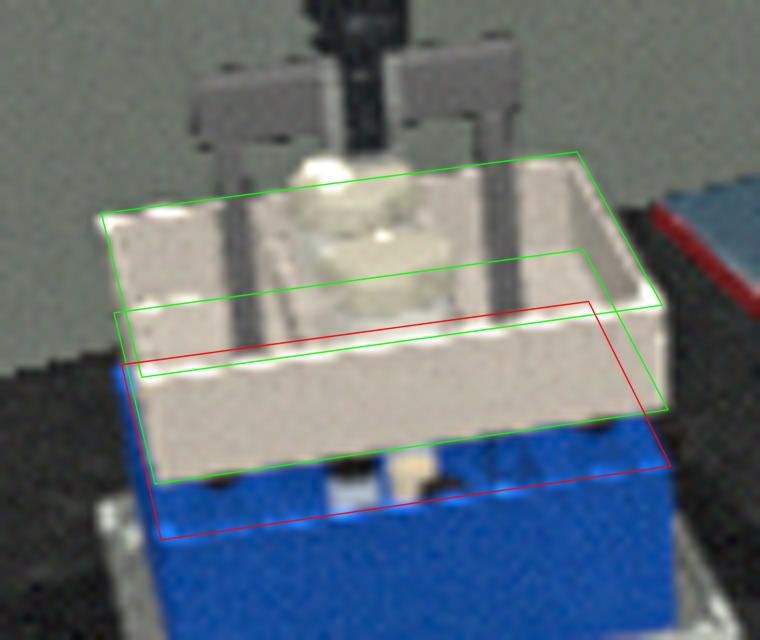

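Request:
{"method": "servo_tool", "body": {"plan": [[0, 0, 0, 0.2, -0.8, 2, 0], [0, 0, 0, 0, 0, 2, 0], [0, 0, 0, 0, 0, 1, 0], [0, 0, 0, 0, 0, 0, 0], [0, 0, 0, 0, 0, 0, 0]]}}

```text
time: 9.8
eef_pos: [0.5003, 0.0586, 0.1523]
ee_rot: [-0.0, 0.144, 0.99, 0.0]
force: [-0.1, 0.5, -3.9]
finger_gap: 0.15
```

Request:
{"method": "servo_tool", "body": {"plan": [[0, 0, 0, 0, 0, 1, 0], [0, 0, 0, 0, 0, 1, 0], [0, 0, 0, 0, 0, 0.5, 0], [0, 0, 0, 0, 0, 0, 0]]}}

```text
time: 10.2
eef_pos: [0.5002, 0.0585, 0.1497]
ee_rot: [-0.0, 0.144, 0.99, 0.0]
force: [0.3, -0.3, -3.7]
finger_gap: 0.15
```

```bash
python3 -c "
from h import *
to(.5002,.0586,.1506,73.45)"
```

```text
t 10.2 pos [0.5002 0.0585 0.1497] yaw 73.43705322915795 F [ 0.341  -0.2841 -3.7243] M [ 0.0325 -0.0084 -0.023 ] gap 0.1502440538662903
turn [-0.0008 -0.0105 -0.0129] shift cur axes [ 0.0359  0.0418 -0.8729] shift target axes [ 0.0357  0.0418 -0.8729] q [-0.119   0.3797  1.5571  0.      1.205  -1.4007]
```

Already 0.9 mm below the expected contact height with no contact. I'll continue in small steps.

Request:
{"method": "servo_tool", "body": {"plan": [[0, 0, 0, 0, 0, 0.5, 0], [0, 0, 0, 0, 0, 0.5, 0], [0, 0, 0, 0, 0, 0, 0]]}}

```text
time: 10.5
eef_pos: [0.5002, 0.0586, 0.1488]
ee_rot: [-0.0, 0.144, 0.99, -0.0]
force: [-0.3, -0.4, -3.6]
finger_gap: 0.15
```

Request:
{"method": "servo_tool", "body": {"plan": [[0, 0, 0, 0, 0, 0.5, 0], [0, 0, 0, 0, 0, 0.5, 0], [0, 0, 0, 0, 0, 0, 0]]}}

```text
time: 10.8
eef_pos: [0.5002, 0.0586, 0.1477]
ee_rot: [-0.0, 0.144, 0.99, 0.0]
force: [-0.1, 0.5, -3.0]
finger_gap: 0.145
```

Request:
{"method": "servo_tool", "body": {"plan": [[0, 0, 0, 0, 0, 0.8, 0], [0, 0, 0, 0, 0, 0.8, 0], [0, 0, 0, 0, 0, 0.4, 0], [0, 0, 0, 0, 0, 0, 0]]}}

```text
time: 11.2
eef_pos: [0.5002, 0.0585, 0.1458]
ee_rot: [-0.0, 0.144, 0.99, -0.0]
force: [0.3, -1.1, -3.4]
finger_gap: 0.145
```

Request:
{"method": "servo_tool", "body": {"plan": [[0, 0, 0, 0, 0, 0.8, 0], [0, 0, 0, 0, 0, 0.8, 0], [0, 0, 0, 0, 0, 0.4, 0], [0, 0, 0, 0, 0, 0, 0]]}}

```text
time: 11.6
eef_pos: [0.5002, 0.0586, 0.1437]
ee_rot: [-0.0, 0.144, 0.99, -0.0]
force: [0.0, 0.8, -4.0]
finger_gap: 0.154
```

```bash
python3 -c "
from h import *
to(.5002,.0586,.1386,73.45)"
```

```text
t 11.6 pos [0.5002 0.0586 0.1437] yaw 73.4408005183692 F [ 0.0093  0.7972 -3.9907] M [-0.0248 -0.0422 -0.0073] gap 0.15385891547797265
turn [-0.0029 -0.0117 -0.0092] shift cur axes [0.0248 0.0373 5.1187] shift target axes [0.0259 0.037  5.1187] q [-0.1189  0.3868  1.5658 -0.      1.1892 -1.4007]
```

Lugs are about 7 mm into the sockets with no side force. There are about 5 mm to go.

Request:
{"method": "servo_tool", "body": {"plan": [[0, 0, 0, 0, 0, 1, 0], [0, 0, 0, 0, 0, 1, 0], [0, 0, 0, 0, 0, 1, 0], [0, 0, 0, 0, 0, 0, 0], [0, 0, 0, 0, 0, 0, 0]]}}

```text
time: 12.1
eef_pos: [0.5002, 0.0586, 0.1408]
ee_rot: [-0.0, 0.144, 0.99, 0.0]
force: [-0.4, 0.9, -3.8]
finger_gap: 0.15
```

Request:
{"method": "servo_tool", "body": {"plan": [[0, 0, 0, 0, 0, 0.5, 0], [0, 0, 0, 0, 0, 0.5, 0], [0, 0, 0, 0, 0, 0.3, 0], [0, 0, 0, 0, 0, 0, 0]]}}

```text
time: 12.5
eef_pos: [0.5002, 0.0586, 0.1395]
ee_rot: [-0.0, 0.144, 0.99, 0.0]
force: [0.3, 0.4, -3.3]
finger_gap: 0.149
```

Request:
{"method": "servo_tool", "body": {"plan": [[0, 0, 0, 0, 0, 0.4, 0], [0, 0, 0, 0, 0, 0, 0], [0, 0, 0, 0, 0, 0, 0]]}}

```text
time: 12.8
eef_pos: [0.5003, 0.0586, 0.1391]
ee_rot: [0.0, 0.144, 0.99, 0.0]
force: [-0.2, 0.3, -3.9]
finger_gap: 0.152
```

```bash
python3 -c "
from h import *
to(.5002,.0586,.1386,73.45)"
```

```text
t 12.8 pos [0.5003 0.0586 0.1391] yaw 73.4403434757481 F [-0.1845  0.3154 -3.8577] M [-0.0083  0.0094  0.001 ] gap 0.15196854473799518
turn [ 0.0007  0.0002 -0.0097] shift cur axes [0.0616 0.0207 0.5255] shift target axes [0.0615 0.0207 0.5255] q [-0.1189  0.3924  1.5724  0.      1.1768 -1.4007]
```

Request:
{"method": "servo_tool", "body": {"plan": [[0, 0, 0, 0, 0, 0.3, 0], [0, 0, 0, 0, 0, 0, 0]]}}

```text
time: 13.0
eef_pos: [0.5002, 0.0585, 0.1388]
ee_rot: [-0.0, 0.144, 0.99, -0.0]
force: [-0.2, -0.3, -3.2]
finger_gap: 0.151
```

Request:
{"method": "servo_tool", "body": {"plan": [[0, 0, 0, 0, 0, 0.3, 0], [0, 0, 0, 0, 0, 0, 0]]}}

```text
time: 13.2
eef_pos: [0.5002, 0.0586, 0.1385]
ee_rot: [0.0, 0.144, 0.99, -0.0]
force: [0.7, -0.3, -2.8]
finger_gap: 0.154
```

Request:
{"method": "servo_tool", "body": {"plan": [[0, 0, 0, 0, 0, 0.2, 0], [0, 0, 0, 0, 0, 0, 0]]}}

```text
time: 13.4
eef_pos: [0.5003, 0.0585, 0.1385]
ee_rot: [0.0, 0.144, 0.99, -0.0]
force: [-0.7, 0.7, -1.4]
finger_gap: 0.152
```

Request:
{"method": "servo_tool", "body": {"plan": [[0, 0, 0, 0, 0, 0.2, 0], [0, 0, 0, 0, 0, 0, 0]]}}

```text
time: 13.6
eef_pos: [0.5004, 0.0586, 0.1385]
ee_rot: [0.0, 0.144, 0.99, 0.0]
force: [-1.6, 0.8, 1.8]
finger_gap: 0.15
```

Request:
{"method": "servo_tool", "body": {"plan": [[0, 0, 0, 0, 0, 0.2, 0], [0, 0, 0, 0, 0, 0, 0]]}}

```text
time: 13.8
eef_pos: [0.5004, 0.0585, 0.1385]
ee_rot: [0.0, 0.144, 0.99, 0.0]
force: [-2.2, -0.5, 4.7]
finger_gap: 0.149
```

```bash
python3 -c "
from h import *
to(.5002,.0586,.1386,73.45)
view('s7','side',(170,140,95,80),8)"
```

```text
t 13.8 pos [0.5004 0.0585 0.1385] yaw 73.44217621175933 F [-2.1518 -0.5121  4.7309] M [0.0484 0.3511 0.0259] gap 0.14910379587830047
turn [ 0.0079  0.0498 -0.0078] shift cur axes [ 0.2351 -0.016  -0.1402] shift target axes [ 0.2353 -0.016  -0.14  ] q [-0.1189  0.3931  1.5734 -0.      1.1742 -1.4007]
```

View pics/s7.png

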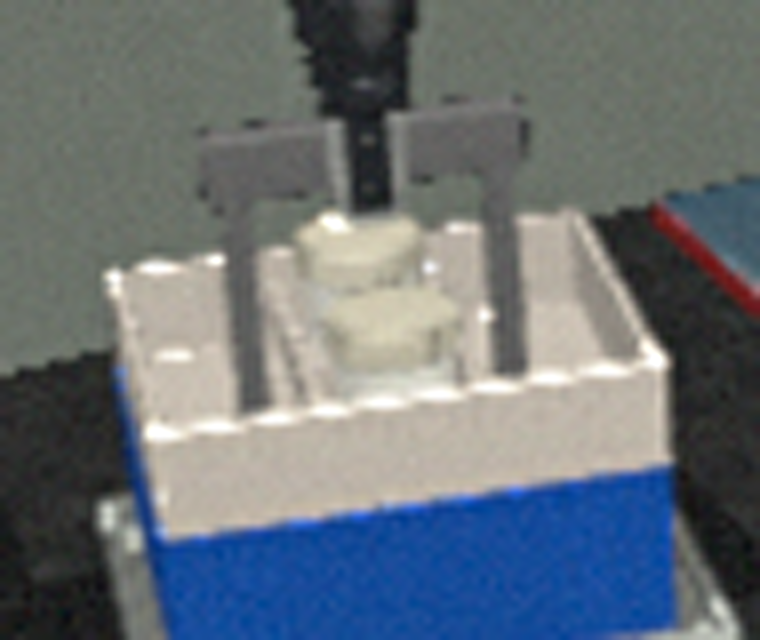

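The tray is home: its lower edge meets the blue rim all along the front, from (165,535) to (670,465), and both pots are standing. Releasing.

Request:
{"method": "servo_tool", "body": {"plan": [[0, 0, 0, 0, 0, 0, 0], [0, 0, 0, 0, 0, 0, 0], [0, 0, 0, 0, 0, 0, 14], [0, 0, 0, 0, 0, 0, 18], [0, 0, 0, 0, 0, 0, 25], [0, 0, 0, 0, 0, 0, 35], [0, 0, 0, 0, 0, 0, 50], [0, 0, 0, 0, 0, 0, 60], [0, 0, 0, 0, 0, 0, 60], [0, 0, 0, 0, 0, 0, 60]], "squeeze": 20}}

```text
time: 14.85
eef_pos: [0.5002, 0.0585, 0.1379]
ee_rot: [0.0, 0.144, 0.99, -0.0]
force: [0.2, -0.4, -0.5]
finger_gap: 0.705
```

```bash
python3 -c "
from h import *
to(.5002,.0586,.1386,73.45)
view('s8','side',(170,120,95,100),6)"
```

```text
t 14.85 pos [0.5002 0.0585 0.1379] yaw 73.44098495872507 F [ 0.2037 -0.4034 -0.4524] M [-0.0096  0.0122  0.0204] gap 0.7053052269566574
turn [-0.003   0.0033 -0.009 ] shift cur axes [ 0.0634  0.0434 -0.6612] shift target axes [ 0.0634  0.0434 -0.6612] q [-0.1189  0.3938  1.5741 -0.0001  1.1737 -1.4007]
```

View pics/s8.png

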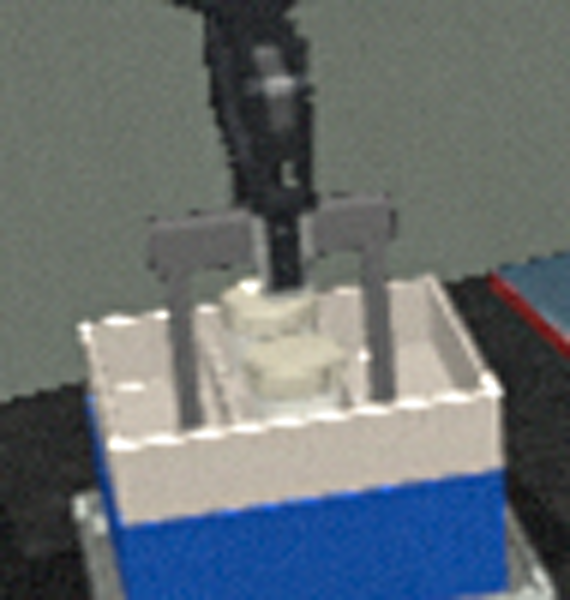

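The jaws are open with no force on the tool, and the tray sits flush. I'll withdraw upward and then swing the arm clear of the top view.

Request:
{"method": "servo_tool", "body": {"plan": [[0, 0, 0, 0, 0, -5, 60], [0, 0, 0, 0, 0, -15, 60], [0, 0, 0, 0, 0, -25, 60], [0, 0, 0, 0, 0, -30, 60], [0, 0, 0, 0, 0, -30, 60], [0, 0, 0, 10, 0, -20, 60], [0, 0, 0, 25, 0, 0, 60], [0, 0, 0, 40, 0, 0, 60], [0, 0, 0, 40, 0, 0, 60], [0, 0, 0, 0, 0, 0, 60]]}}

```text
time: 15.9
eef_pos: [0.3863, 0.0925, 0.2636]
ee_rot: [-0.0, 0.143, 0.99, 0.0]
force: [-0.4, -0.8, -0.6]
finger_gap: 0.706
```

Request:
{"method": "servo_tool", "body": {"plan": [[0, 0, 0, 10, 30, 0, 60], [0, 0, 0, 10, 40, 0, 60], [0, 0, 0, 10, 40, 0, 60], [0, 0, 0, 10, 40, 0, 60], [0, 0, 0, 10, 40, 0, 60], [0, 0, 0, 0, 30, 0, 60], [0, 0, 0, 0, 0, 0, 60], [0, 0, 0, 0, 0, 0, 60]]}}

```text
time: 16.7
eef_pos: [0.4049, 0.3166, 0.2627]
ee_rot: [-0.0, 0.144, 0.99, -0.0]
force: [-0.6, 0.3, 0.1]
finger_gap: 0.701
```

```bash
python3 -c "
from h import *
to(.5002,.0586,.1386,73.45)
view('s9','side',(150,120,120,100),6)
view('t9','top',(100,140,200,180),4)"
```

```text
t 16.7 pos [0.4049 0.3166 0.2627] yaw 73.491802326202 F [-0.5836  0.3176  0.1405] M [ 0.0115 -0.0436  0.0084] gap 0.7007122430162814
turn [-0.0284 -0.0123  0.0418] shift cur axes [-164.6895 -220.2633  124.2166] shift target axes [-164.8235 -220.2046  124.1431] q [ 0.4331  0.2957  1.3346 -0.0002  1.5119 -0.8495]
```

View pics/s9.png

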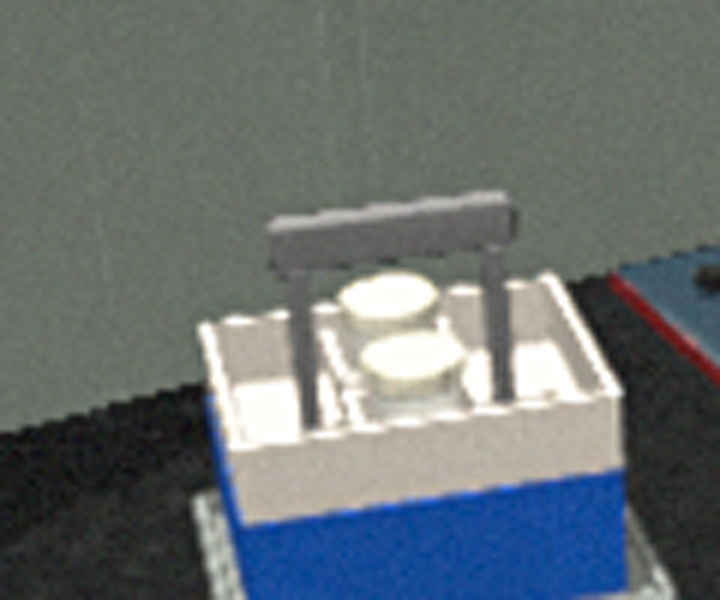

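View pics/t9.png

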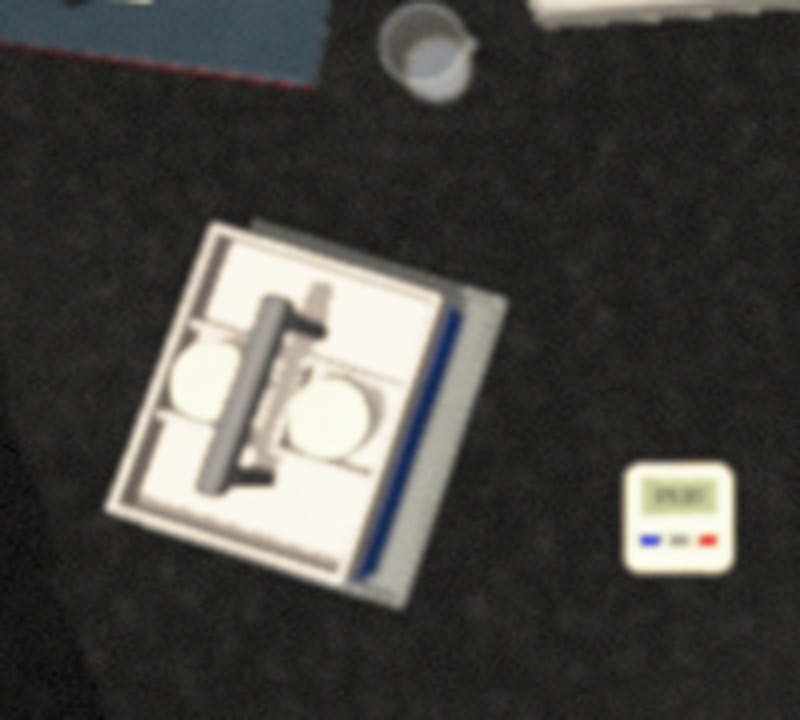

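View pics/t9_full.png

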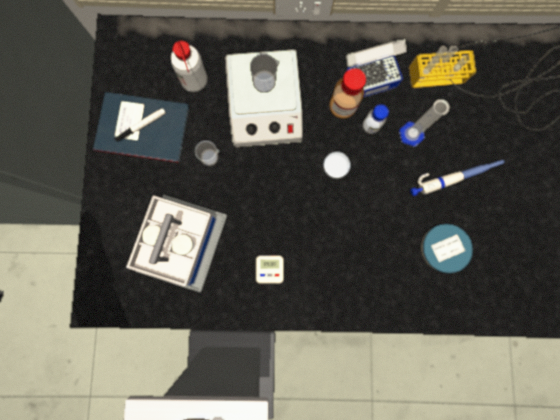

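The tray sits flush on the blue one at top (175,241), with both pots upright and the arm clear. The timer (270,269), beaker (207,153) and petri dish (337,165) are where they started.

```bash
python3 -c "
from bench import bot
print(bot.hand_in())"
```

```text
the job is handed in; nothing more can be done
None
```

The white tray is stacked on the blue tray in the dock, fully home and released, with both pots still standing. I handed the job in at about 17 s on the robot's clock, well inside the 72 s limit.

- **Picking and carrying:** I gripped the tray by the middle of its handle with 90 N. I carried it level to the dock and lined it up with the blue tray from the camera pictures.
- **Finding the sockets:** No search was needed. The lugs went straight into the sockets with no side force I could measure. The tray came to rest at a tool height of 138.5 mm, against 138.6 mm expected for fully home. Pressing on the blue tray stayed at about 10 N or less in every reading, against the 30 N limit.
- **Last checks:** In the final pictures the tray's lower edge meets the blue rim along the visible front, and both pots are upright. The timer, beaker and petri dish look unmoved. The arm is clear and reads practically no force. The rear edge can't be seen from either camera, so for flushness there I rely on the resting height and how level the tray looks.
- **Disagreement:** The two cameras differed by about 2 mm on where the tray should go. I used the average of the two, then shifted it 0.8 mm after one closer look from the side camera.

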